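Clamp the guide rule on the plate-coating table

TASK

A white plate lies on the coating table, ready for a film to be drawn over it: lay the guide rule flat on the table, flush along the plate's left long edge and with its far end under the raised clamp bar, and let go of it. Only then flip the safety catch right over towards you, off the lever's locking pin, and pull the lever fully towards you so that the bar clamps the rule, still flush. Finish while gripping the lever and holding it there (it springs back if released); do not disturb the other things on the bench.

Things in the scene. Friction and masses are not known exactly. Their poses are not given: they have to be found in the camera images.
- coating_table: Fixed plate-coating table, aluminium bed 320 (x) x 240 (y) x 22 mm high, lever gear at its far end. Origin: centre of underside, at bench height; +x away from the robot, +y left. Bed top z = 0.022. Steel cheeks, 85 mm high, at y = +-0.104, x = 0.09 to 0.13, carry the lever shaft (along y at x = 0.11, z = 0.067). Right cheek has a 109 mm post for the catch at x = 0.055.
- plate: White plate 150 (x) x 100 (y) x 5 mm on the bed, held by suction: it does not move. Origin: centre of the underside, on the bed; x along its long edges, parallel to the table's x, +y to the left. The left long edge is at y = +0.050.
- guide_rule: Loose steel rule 200 (x) x 40 (y) x 8 mm, 0.18 kg, with black grip rib 90 (x) x 14 (y) mm on its top middle, z = 0.008 to 0.026. Origin: centre of underside; long edges y = +-0.020, either may face the plate. Starts flat on the bench left of the table. Laid flush: origin at y = +0.070 in the plate's frame; at x = -0.02 in the table's frame its far end is 20 mm past the clamping line.
- catch (a joint): Safety catch, steel flip-over hook on the table's right. 0: nose in front of the lever's locking pin, lever locked. Grows as it is flipped up and back towards the robot about its pivot; upright at 1.45; 1.95: fully over at its stop, where its weight keeps it. Turns very easily; falls back if let go well short of upright.
- catch_hinge (a point): The catch's pivot, axis along the table's y, at x = 0.055, y = -0.129, z = 0.100 in the table's frame. Its axes are the catch's own.
- catch_pin (a point): Middle of the catch's handle, a round steel pin 9 mm thick sticking out to the right, 38 mm free along y. At joint value 0 it is 55 mm in +x and 7 mm in +z from the pivot and 24 mm to its right (-y); 107 mm above the bench, with 40 mm and more free on both sides along x. Its axes are the catch's own.
- lever (a joint): The lever. 0: leaning away from the robot, bar raised (held by its spring). Grows as the grip is pulled towards the robot; 1.05: at its stop, bar pressed down. The bar meets the rule at about 0.97 and is sprung from there to the stop. Needs 3 to 4 N at the grip to start, about 9 N at the stop. With the catch on it has slight play but cannot be pulled.
- lever_hinge (a point): The lever's pivot, on the shaft axis in the middle of the table (x = 0.11, y = 0, z = 0.067 in the table's frame). Its axes are the lever's own.
- lever_grip: The lever's black cross grip, a round bar 16 mm thick, 100 mm long along the table's y, on top of the lever. Origin: its centre, 130 mm from the pivot: at joint value 0 it is 55 mm in +x and 118 mm in +z from the pivot (table axes), at 1.05 it is 75 mm in -x and 106 mm in +z. The sleeve turns freely on its rod.
- clamp_bar: Rubber-sleeved clamp bar, round, 18 mm thick, 172 mm long along the table's y, carried by two short arms of the lever. Origin: middle of its axis. Raised: at x = 0.057, z = 0.095 in the table's frame, 64 mm free between it and the bed; bring the rule in under it from the robot's side. Pressed down it bears on the rule at x = 0.06.
- wash_bottle: Bystander: white wash bottle with a bent spout, 206 mm tall.
- clear_bottle: Bystander: clear media bottle, 62 x 143 mm.
- broth_bottle: Bystander: media bottle with broth, 62 x 143 mm.
- beaker: Bystander: empty beaker, 75 x 95 mm.
- flask: Bystander: conical flask, 84 x 153 mm.
- notebook: Bystander: lab notebook 210 x 152 x 14 mm.
- petri_a: Bystander: closed petri dish, 95 x 15 mm.
- timer: Bystander: lab timer 74 x 66 x 19 mm.

How it is judged:
On the way, in this order (a step that is already met when the one before it is completed fails the run):
1. the rule lies flat on the bed, flush along the plate's left edge, far end under the bar, and is let go, the catch still on (y of guide_rule in the frame of plate between 0.0685 and 0.072 m and angle between the x axis of guide_rule and the x axis of plate, either way round below 0.015 rad and angle between guide_rule's own z axis and vertical below 0.02 rad and z of guide_rule in the frame of coating_table between 0.02 and 0.0245 m and x of guide_rule in the frame of coating_table between -0.032 and 0.01 m and contact force between the fingers and guide_rule below 0.05 N and linear speed of guide_rule below 0.01 m/s and value of joint catch below 0.3 rad), for 0.3 s.
2. the catch is flipped right over, the lever still up (value of joint catch above 1.6 rad and value of joint lever below 0.2 rad), for 0.1 s.
3. the lever is pulled fully, the bar bears on the rule (value of joint lever above 0.98 rad and contact force between clamp_bar and guide_rule above 2.5 N and contact force between the fingers and lever_grip above 2 N), for 0.2 s.
At the end, for the whole second after the job is handed in: Rule flat on the bed, flush along the plate's left edge (within 2 mm, 0.015 rad), its end 8 mm or more past the clamping line; catch beyond 1.6 rad; fingers hold the lever grip (over 2 N), lever beyond 0.98 rad, bar presses the rule with over 2.5 N; robot touches neither rule nor bar (all of step 3 and y of guide_rule in the frame of plate between 0.0685 and 0.072 m and angle between the x axis of guide_rule and the x axis of plate, either way round below 0.015 rad and angle between guide_rule's own z axis and vertical below 0.02 rad and z of guide_rule in the frame of coating_table between 0.02 and 0.0245 m and x of guide_rule in the frame of coating_table between -0.032 and 0.01 m and value of joint catch above 1.6 rad and contact force between each of the arm, the fingers and guide_rule below 0.05 N and contact force between each of the arm, the fingers and clamp_bar below 0.05 N); the arm keeps its last pose, push and grip.
It fails at once if a bystander is shifted by more than 20 mm (distance of any of wash_bottle, clear_bottle, broth_bottle, beaker, flask, notebook, petri_a, timer from where it was at the start of the episode above 0.02 m).
It fails at once if the lever is forced against the catch (value of joint catch below 0.8 rad and value of joint lever above 0.3 rad).
It also fails if it takes over 64 s, if anything falls off the work surface, if the arm or the gripper's body presses on something with over 40 N, if the wrist force passes 120 N, or if a joint passes its speed limit or range.

ROBOT

A 6-joint arm with a two-finger parallel gripper is mounted at the origin on a cart in front of the work surface, level with it; the furniture and walls round the work are solid. World frame = base frame: x ahead of the robot, y to its left, z up, the work surface at z = 0. Lengths are in m, angles in rad, forces in N, time in s.
With the tool pointing down it reaches from about 0.35 to 0.775 m from the base axis. Payload 5.5 kg.
Tool frame: the origin (TCP) lies midway between the tips of the shut fingers; the grasp point (between the pads) lies 19 mm behind it; z points along the fingers, y is the line along which they close (so a half turn about z gives the same grasp; the last joint's range is limited). The gripper opens to 85 mm and grips with 20 to 120 N. Pads are 22 mm wide; open, the fingers measure 114 mm over their backs; the gripper's body (76 mm by 85 mm) begins 54 mm behind the grasp point. The pads swing forward as they close: fully open they stand 13 mm farther back than shut.
Start: joints at [0.981, 0.313, 0.046, 1.304, 0, 1.431], TCP at [0.25, 0.518, 0.211] pointing down, gripper open.
Joint ranges: [-2.76, 2.76], [-0.86, 1.69], [-1.03, 1.26], [-2.2, 2.34], [-1.47, 1.5], [-3.14, 3.14]. Speed limits (rad/s): [2.57, 2.57, 3.14, 3.14, 3.14, 3.14].

INTERFACE

Orientations are given as a unit quaternion [w, x, y, z].
In Python, from workcell import env gives the robot as it stands. The module is installed in compiled form; this text tells all that it offers.
- The arm moves only by the tool carry_out, never from a script. Its argument "series" is a list of rows, each an object with "delta_rot": the turn, a rotation vector about the world's x, y, z normalised to -1 to 1, where 1 is 0.1 rad, a list of three; "travel": the shift along the world's x, y, z normalised to -1 to 1, where 1 is 0.025 m, a list of three; "fingers": the closure, from -1 (fully open) to 1 (shut). In form: [{"delta_rot": [ax, ay, az], "travel": [tx, ty, tz], "fingers": fingers}, ...]. A call has 1 to 5 rows; each row shifts and turns the commanded pose from where the row before left it; what a row does not reach is not made up. A row lasts 1/8 s, in which the tool goes at most 62.5 mm and 10.7 degrees, less where a joint would pass 70% of its speed; a pose out of reach is approached as far as the arm can. A call with a number of a shift or a turn outside -1 to 1 is refused whole. A call with a gripper value outside its range is refused whole. The fingers move at their own pace and stop on an object; "squeeze" is the grip in N (left out, the last holds). Time passes only in rows, so rows that do not move let the fingers close. It gives the time, the measured TCP pose, the force, the opening and the grip force at its end, in the units of the state.
- env.get_state(): the state, without advancing time (a new reading comes with each control period).
- env.read_camera(name): name is "scene" or "top"; returns a dict with "color" (400x640x3 uint8, red, green, blue), "fx", "fy", "cx", "cy" (pixels), "D" ([k1, k2, p1, p2, k3] as OpenCV has them; the pictures are not rectified), "world_from_camera" (4x4, takes a point from camera to world coordinates). Camera axes: x right, y up, looking along -z (the intrinsics and any distortion apply to the point x, -y, -z); pixel columns grow to the right and rows downward; lengths in m; the calibration is good to about 2 mm. A picture is of the moment at which its call begins. There is no depth.
- env.hand_in(): hands the job in; it is judged then, once.
The state is a dict: "clock": time; "joint_pos": joint angles; "qvel": joint speeds; "tau": joint torques, N m; "tcp_pos": TCP position; "orientation": TCP orientation; "wrist_force": force on the tool from outside, world axes, zero at the start; "ft_torque": the same for the moment, N m; "finger_gap": finger opening in m; "grip_force": force on a finger pad.
Only numpy, scipy, OpenCV 4.12 (cv2) and the standard library are available. Lean on these libraries where they do the work, as an engineer would, in place of code of your own. Each camera call takes 0.05 s, during which the arm holds its last target. There are 200 camera calls.

## Working session

There is one attempt and no reset: what is moved stays moved. The work goes in short steps, Python scripts to look and compute and a tool call to move; the robot and the scene stay as the last step left them, time stands still between calls to the robot, and variables do not carry over. Pictures are saved under pics/ and viewed, at most 10 in all, crops included, and the job is handed in when it is done.

Besides the shell and the picture viewer there is one more tool, called after "Request:" as a command line: name --argument value ..., lists and objects as JSON in quotes. carry_out: Moves the arm, as the interface text tells. Its arguments: {"type":"object","properties":{"series":{"type":"array","items":{"type":"object","properties":{"delta_rot":{"type":"array","items":{"type":"number"}},"travel":{"type":"array","items":{"type":"number"}},"fingers":{"type":"number"}}}},"squeeze":{"type":"number"}},"required":["series"]}

```bash
mkdir -p pics
cat > h.py <<'E'
import numpy as np, cv2
from workcell import env
def cam(n):
    c=env.read_camera(n); c['K']=np.array([[c['fx'],0,c['cx']],[0,c['fy'],c['cy']],[0,0,1.]]); c['D']=np.array(c['D'],float); c['T']=np.array(c['world_from_camera']); return c
def ray(c,uv):
    p=cv2.undistortPoints(np.array(uv,float).reshape(-1,1,2),c['K'],c['D']).reshape(-1,2)
    d=np.c_[p[:,0],-p[:,1],-np.ones(len(p))]@c['T'][:3,:3].T
    return c['T'][:3,3],d
def onz(c,uv,z):
    o,d=ray(c,uv); return o+d*((z-o[2])/d[:,2])[:,None]
def proj(c,P):
    q=(np.atleast_2d(P)-c['T'][:3,3])@c['T'][:3,:3]; q=q*[1,-1,-1]
    return cv2.projectPoints(q,np.zeros(3),np.zeros(3),c['K'],c['D'])[0].reshape(-1,2)
def save(c,n): cv2.imwrite('pics/'+n,c['color'][:,:,::-1])
E
python3 - <<'E'
from h import *
for n in('top','scene'):
    c=cam(n); save(c,n+'0.png'); print(n,c['T'].round(3).tolist(),c['fx'],c['D'])
print(env.get_state())
E
```

```text
top [[0.009, 0.984, -0.178, 0.331], [-1.0, 0.013, 0.02, -0.027], [0.022, 0.178, 0.984, 1.542], [0.0, 0.0, 0.0, 1.0]] 431.6871666428606 [-0.10384278  0.          0.          0.          0.        ]
scene [[0.521, 0.612, -0.595, -0.276], [-0.853, 0.386, -0.351, -0.544], [0.014, 0.69, 0.723, 1.193], [0.0, 0.0, 0.0, 1.0]] 493.60684108085115 [-0.03575239  0.          0.          0.          0.        ]
{'clock': 0.1, 'joint_pos': array([9.81369234e-01, 3.13903282e-01, 4.51066935e-02, 1.30358484e+00,
       1.50167357e-05, 1.43122123e+00]), 'qvel': array([-0.00119439, -0.00186898,  0.00122037, -0.00095472, -0.00117292,
       -0.00062386]), 'tau': array([ 2.71448982e-03, -4.81724131e+01,  2.99244279e+01,  1.26156601e-02,
       -1.68486786e-04, -1.52045561e-05]), 'tcp_pos': array([0.24975472, 0.51740162, 0.21031635]), 'orientation': array([-2.89546666e-04,  2.23034160e-01,  9.74810307e-01, -7.37806374e-04]), 'wrist_force': array([ 0.67659953,  0.45532799, -0.51216315]), 'ft_torque': array([-0.04204221,  0.0176199 ,  0.0010225 ]), 'grip_force': 0.0, 'finger_gap': 0.0856493002711295}
```

View pics/top0.png

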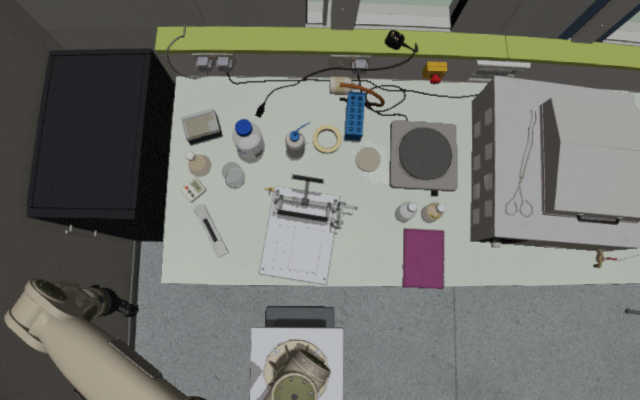

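View pics/scene0.png

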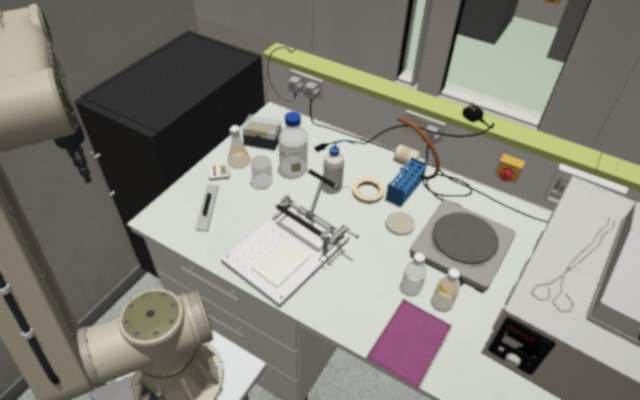

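The top view shows the table at about (300,235), turned slightly, with the rule at (211,230) and its rib at (209,229). The clamp bar is near (302,214), the lever grip near (308,179) and the catch near (350,208). I'll zoom in next.

Run:
```python
from h import *
c=cam('top'); a=c['color'][165:295,180:370]; cv2.imwrite('pics/t1.png',cv2.resize(a[:,:,::-1],None,fx=4.2,fy=4.2,interpolation=cv2.INTER_CUBIC))
c=cam('scene'); a=c['color'][155:305,190:370]; cv2.imwrite('pics/s1.png',cv2.resize(a[:,:,::-1],None,fx=4,fy=4,interpolation=cv2.INTER_CUBIC))
```

```text
(no output)
```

View pics/t1.png

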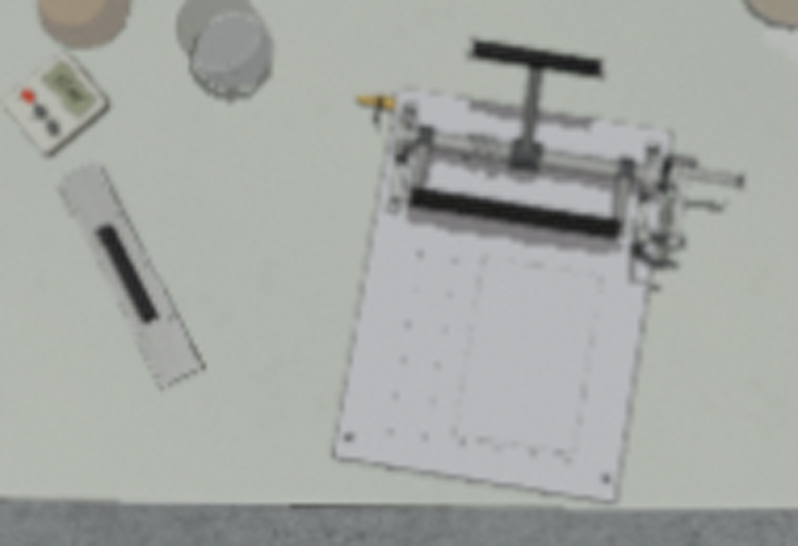

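View pics/s1.png

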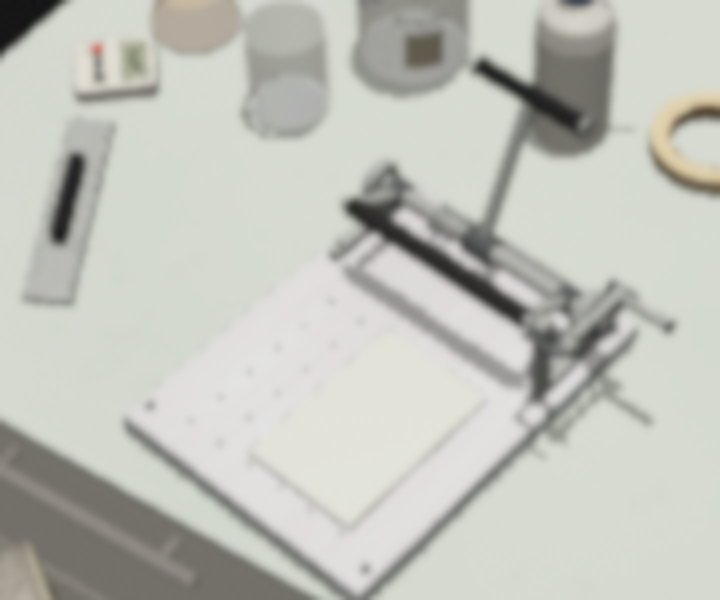

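The top crop (offset 180,165, ×4.2) shows:
- Rule corners at (58,183), (97,163), (205,367), (163,388), and the dark rib from (105,228) to (150,320).
- Bed near corners at (335,458) and (617,500).
- Bar from (412,197) to (620,229), and grip from (473,48) to (602,67).
- Plate outline at (480,255), (604,275), (572,460), (455,440).
- Catch pin at about (740,181).

In the scene crop the plate is yellowish, with corners at (348,528), (250,455), (395,330), (487,402).

Run:
```python
from h import *
t=cam('top'); s=cam('scene')
up=lambda L,o,k:(np.array(L,float)+.5)/k-.5+np.array(o)
def rep(n,P): print(n,P.round(4).tolist())
g=cv2.cvtColor(t['color'],cv2.COLOR_RGB2GRAY)
m=(g<75).astype(np.uint8); m[:165]=0;m[290:]=0;m[:,:185]=0;m[:,370:]=0
n,l,st,ce=cv2.connectedComponentsWithStats(m,connectivity=4)
for i in range(1,n):
    if st[i,4]<30: continue
    ys,xs=np.where(l==i); w=(110.-g[ys,xs]); pts=np.c_[xs,ys].astype(float)
    c0=np.average(pts,axis=0,weights=w)
    v=np.linalg.svd(pts-c0,full_matrices=False)[2][0]; e=(pts-c0)@v
    ends=np.array([c0+v*e.min(),c0,c0+v*e.max()])
    z=.026 if c0[0]<230 else (.185 if c0[1]<195 else .095+.006)
    P=onz(t,ends,z); d=P[2]-P[0]; print(st[i],z,'len',np.linalg.norm(d).round(4),'ang',np.degrees(np.arctan2(d[1],d[0])).round(2)); rep('  ',P)
def refine(c,uv):
    G=cv2.cvtColor(c['color'],cv2.COLOR_RGB2GRAY); q=np.array(uv,np.float32).reshape(-1,1,2)
    return cv2.cornerSubPix(G,q,(3,3),(-1,-1),(3,50,.01)).reshape(-1,2)
B=up([(335,458),(617,500),(405,88),(672,130)],(180,165),4.2); print('bed px',B.round(1).tolist())
rep('bed top',onz(t,B,.022))
R=up([(58,183),(97,163),(205,367),(163,388)],(180,165),4.2); rep('rule',onz(t,R,.008)); rep('rule ref',onz(t,refine(t,R),.008))
P=up([(480,255),(604,275),(572,460),(455,440)],(180,165),4.2); rep('plate top',onz(t,P,.027))
a=s['color'].astype(float); y=(a[...,0]+a[...,1])/2-a[...,2]
mm=(y>8)&(a[...,2]>150); mm=mm.astype(np.uint8); mm[:235]=0; mm[290:]=0; mm[:,:245]=0; mm[:,315:]=0
n,l,st,ce=cv2.connectedComponentsWithStats(mm); i=1+st[1:,4].argmax(); print('plate sc',st[i],ce[i], y[262,280],y[270,240])
cn=max(cv2.findContours((l==i).astype(np.uint8),0,2)[0],key=cv2.contourArea)
b=cv2.boxPoints(cv2.minAreaRect(onz(s,cn.reshape(-1,2),.027)[:,:2].astype(np.float32))); print(b.round(4).tolist(),cv2.minAreaRect(onz(s,cn.reshape(-1,2),.027)[:,:2].astype(np.float32)))
Q=up([(348,528),(250,455),(395,330),(487,402)],(190,155),4); rep('plate sc eye',onz(s,Q,.027))
rep('bed sc near',onz(s,up([(127,420),(362,598)],(190,155),4),.022))
rep('pin top',onz(t,up([(740,181)],(180,165),4.2),.107)); rep('pin sc',onz(s,up([(668,326)],(190,155),4),.107))
```

```text
[293 175  30   8 109] 0.185 len 0.0958 ang -98.75
   [[0.6437, 0.0174, 0.185], [0.6364, -0.0302, 0.185], [0.6291, -0.0773, 0.185]]
[278 210  50  12 214] 0.101 len 0.1677 ang -98.41
   [[0.5406, 0.0685, 0.101], [0.5285, -0.0136, 0.101], [0.5161, -0.0974, 0.101]]
[204 219  13  22  83] 0.026 len 0.0868 ang -150.49
   [[0.5219, 0.3328, 0.026], [0.4838, 0.3112, 0.026], [0.4464, 0.2901, 0.026]]
bed px [[259.4, 273.7], [326.5, 283.7], [276.0, 185.6], [339.6, 195.6]]
bed top [[0.333, 0.1326, 0.022], [0.3012, -0.101, 0.022], [0.6461, 0.0822, 0.022], [0.6127, -0.1464, 0.022]]
rule [[0.5619, 0.3792, 0.008], [0.5798, 0.3464, 0.008], [0.4071, 0.2458, 0.008], [0.3889, 0.2806, 0.008]]
rule ref [[0.5574, 0.3809, 0.008], [0.5785, 0.3404, 0.008], [0.4054, 0.2445, 0.008], [0.3857, 0.2832, 0.008]]
plate top [[0.5029, 0.0154, 0.027], [0.4873, -0.0888, 0.027], [0.3336, -0.0634, 0.027], [0.349, 0.0334, 0.027]]
plate sc [ 254  239   55   46 1321] [281.42165026 261.38001514] 10.0 2.5
[[0.3411000072956085, -0.06379999965429306], [0.48489999771118164, -0.08550000190734863], [0.4991999864578247, 0.009700000286102295], [0.3553999960422516, 0.03139999881386757]] ((0.4201396107673645, -0.0270402692258358), (0.09623551368713379, 0.1454067975282669), 81.42298126220703)
plate sc eye [[0.3381, -0.0648, 0.027], [0.352, 0.0301, 0.027], [0.5041, 0.0057, 0.027], [0.4831, -0.0894, 0.027]]
bed sc near [[0.3321, 0.1274, 0.022], [0.299, -0.1028, 0.022]]
pin top [[0.556, -0.1944, 0.107]]
pin sc [[0.5567, -0.1943, 0.107]]
```

Request:
carry_out --series '[{"travel": [0.93, -0.82, -0.36], "delta_rot": [0, 0, 0.97], "fingers": -0.3}, {"travel": [0.93, -0.82, -0.36], "delta_rot": [0, 0, 0.97], "fingers": -0.3}, {"travel": [0.94, -0.82, -0.36], "delta_rot": [0, 0, 0.97], "fingers": -0.3}, {"travel": [0.94, -0.82, -0.36], "delta_rot": [0, 0, 0.97], "fingers": -0.3}, {"travel": [0.94, -0.82, -0.36], "delta_rot": [0, 0, 0.97], "fingers": -0.3}]' --squeeze 40

```text
clock: 0.92
tcp_pos: [0.3677, 0.4147, 0.1658]
orientation: [0.0, -0.019, 1.0, 0.0]
wrist_force: [0.1, 0.7, 0.1]
finger_gap: 0.0556
grip_force: 0.0
```

Request:
carry_out --series '[{"travel": [0.93, -0.82, -0.36], "delta_rot": [0, 0, 0.97], "fingers": -0.3}, {"travel": [0.93, -0.82, -0.36], "delta_rot": [0, 0, 0.97], "fingers": -0.3}, {"travel": [0.94, -0.82, -0.36], "delta_rot": [0, 0, 0.97], "fingers": -0.3}, {"travel": [0.94, -0.82, -0.36], "delta_rot": [0, 0, 0.97], "fingers": -0.3}, {"travel": [0.94, -0.82, -0.36], "delta_rot": [0, 0, 0.97], "fingers": -0.3}]'

```text
clock: 1.55
tcp_pos: [0.4847, 0.3121, 0.1208]
orientation: [-0.0, -0.259, 0.966, 0.0]
wrist_force: [0.5, 0.4, -0.8]
finger_gap: 0.0558
grip_force: 0.0
```

Request:
carry_out --series '[{"travel": [0, 0, 0], "delta_rot": [0, 0, 0], "fingers": -0.3}, {"travel": [0, 0, 0], "delta_rot": [0, 0, 0], "fingers": -0.3}]'

```text
clock: 1.8
tcp_pos: [0.4836, 0.313, 0.1211]
orientation: [-0.0, -0.257, 0.967, 0.0]
wrist_force: [-0.2, 0.8, -0.4]
finger_gap: 0.0553
grip_force: 0.0
```

Request:
carry_out --series '[{"travel": [0, 0, -0.9], "fingers": -0.3, "delta_rot": [0, 0, 0]}, {"travel": [0, 0, -0.9], "fingers": -0.3, "delta_rot": [0, 0, 0]}, {"travel": [0, 0, -0.9], "fingers": -0.3, "delta_rot": [0, 0, 0]}, {"travel": [0, 0, -0.9], "fingers": -0.3, "delta_rot": [0, 0, 0]}, {"travel": [0, 0, -0.7], "fingers": -0.3, "delta_rot": [0, 0, 0]}]'

```text
clock: 2.42
tcp_pos: [0.4829, 0.3138, 0.0132]
orientation: [-0.0, -0.258, 0.966, 0.0]
wrist_force: [-0.4, 0.4, -0.1]
finger_gap: 0.0554
grip_force: 0.0
```

Request:
carry_out --series '[{"travel": [0, 0, 0], "fingers": 0.2, "delta_rot": [0, 0, 0]}, {"travel": [0, 0, 0], "fingers": 0.5, "delta_rot": [0, 0, 0]}, {"travel": [0, 0, 0], "fingers": 1, "delta_rot": [0, 0, 0]}, {"travel": [0, 0, 0], "fingers": 1, "delta_rot": [0, 0, 0]}, {"travel": [0, 0, 0], "fingers": 1, "delta_rot": [0, 0, 0]}]'

```text
clock: 3.05
tcp_pos: [0.4843, 0.3129, 0.014]
orientation: [0.0, -0.257, 0.966, 0.0]
wrist_force: [0.3, -0.3, -0.5]
finger_gap: 0.0002
grip_force: 0.0
```

The fingers closed on nothing, so I'll look.

Run:
```python
from h import *
t=cam('top'); a=t['color'][165:295,140:280]; A=cv2.resize(a[:,:,::-1],None,fx=4,fy=4,interpolation=cv2.INTER_CUBIC)
s=cam('scene'); b=s['color'][155:245,160:240]; B=cv2.resize(b[:,:,::-1],(224,252)); B=cv2.copyMakeBorder(B,0,520-252,0,0,0)
cv2.imwrite('pics/m2.png',np.hstack([A,B])); print(A.shape)
print(proj(t,env.get_state()['tcp_pos']),proj(s,env.get_state()['tcp_pos']))
```

```text
(520, 560, 3)
[[210.26544933 229.83608041]] [[206.44282965 204.78819106]]
```

View pics/m2.png

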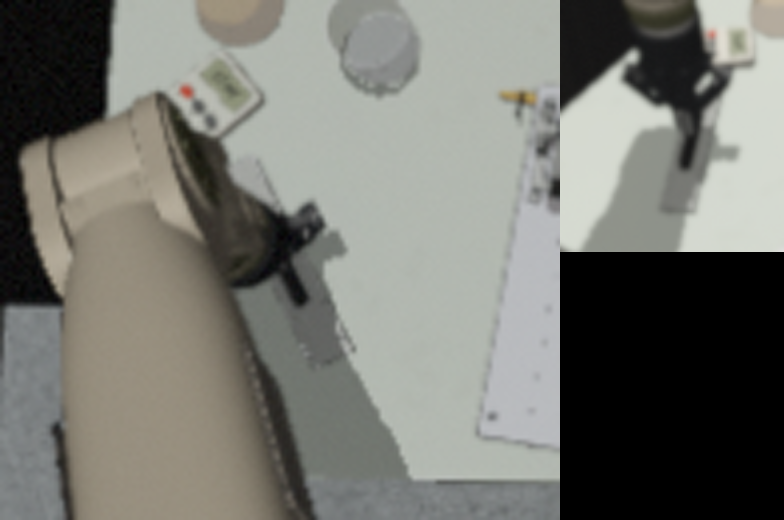

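The rule and rib haven't moved, and the shut fingertips appear right over the rib at about (283,261) in the left panel. I'll probe gently downward with the fingers shut to see what is under the tips.

Request:
carry_out --series '[{"travel": [0, 0, -0.1], "fingers": 1, "delta_rot": [0, 0, 0]}, {"travel": [0, 0, 0], "fingers": 1, "delta_rot": [0, 0, 0]}]'

```text
clock: 3.4
tcp_pos: [0.4838, 0.3127, 0.0108]
orientation: [-0.0, -0.257, 0.966, -0.0]
wrist_force: [-0.3, 0.3, -0.2]
finger_gap: -0.0001
grip_force: 0.0
```

Request:
carry_out --series '[{"travel": [0, 0, -0.12], "fingers": 1, "delta_rot": [0, 0, 0]}, {"travel": [0, 0, 0], "fingers": 1, "delta_rot": [0, 0, 0]}]'

```text
clock: 3.65
tcp_pos: [0.4838, 0.3127, 0.0077]
orientation: [-0.0, -0.257, 0.966, -0.0]
wrist_force: [0.5, -0.1, -0.4]
finger_gap: 0.0
grip_force: 0.0
```

Request:
carry_out --series '[{"travel": [0, 0, -0.12], "fingers": 1, "delta_rot": [0, 0, 0]}, {"travel": [0, 0, 0], "fingers": 1, "delta_rot": [0, 0, 0]}]'

```text
clock: 3.9
tcp_pos: [0.4842, 0.3129, 0.0058]
orientation: [0.0, -0.257, 0.966, 0.0]
wrist_force: [-1.1, -0.9, 5.8]
finger_gap: 0.0002
grip_force: 2.8
```

Run:
```python
from h import *
s=cam('scene'); b=s['color'][165:230,165:245]; B=cv2.resize(b[:,:,::-1],None,fx=8,fy=8,interpolation=cv2.INTER_CUBIC)
cv2.imwrite('pics/m3.png',B); st=env.get_state(); print(proj(s,st['tcp_pos']),st['tcp_pos'],st['wrist_force'],st['finger_gap'])
```

```text
[[206.78072152 206.39455282]] [0.48427692 0.3129678  0.00589559] [-1.02799242  0.04011742  4.83545712] -0.00047394454243000804
```

View pics/m3.png

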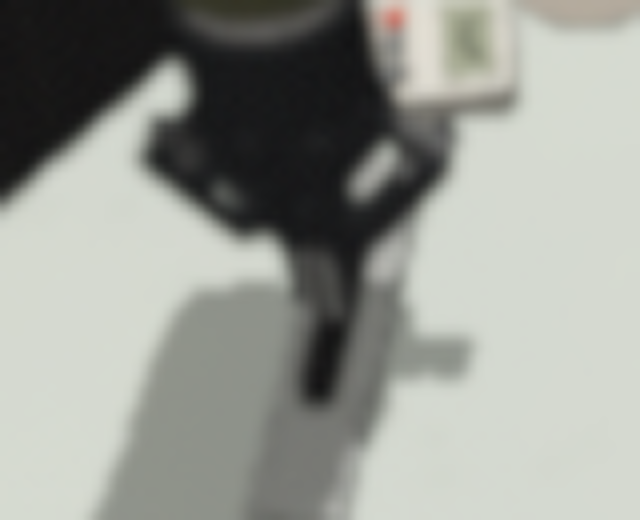

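The picture shows the shut tips ending at about (320,318), on top of the rib, which continues to (318,400). Contact came at a reading of z≈0.006. So the tips may really sit about 20 mm higher than the reported TCP, and I'll test that with partly open fingers.

Request:
carry_out --series '[{"travel": [0, 0, 0.3], "fingers": 0.35, "delta_rot": [0, 0, 0]}, {"travel": [0, 0, 0], "fingers": 0.35, "delta_rot": [0, 0, 0]}, {"travel": [0, 0, 0], "fingers": 0.35, "delta_rot": [0, 0, 0]}, {"travel": [0, 0, -0.3], "fingers": 0.35, "delta_rot": [0, 0, 0]}, {"travel": [0, 0, 0], "fingers": 0.35, "delta_rot": [0, 0, 0]}]'

```text
clock: 4.58
tcp_pos: [0.4832, 0.3124, 0.004]
orientation: [-0.001, -0.257, 0.966, -0.0]
wrist_force: [-0.0, 0.7, -0.0]
finger_gap: 0.0276
grip_force: 0.0
```

Request:
carry_out --series '[{"travel": [0, 0, -0.16], "fingers": 0.35, "delta_rot": [0, 0, 0]}, {"travel": [0, 0, 0], "fingers": 0.35, "delta_rot": [0, 0, 0]}]'

```text
clock: 4.82
tcp_pos: [0.4837, 0.3127, 0.0006]
orientation: [-0.0, -0.257, 0.966, 0.0]
wrist_force: [-0.6, -0.5, -0.1]
finger_gap: 0.0282
grip_force: 0.0
```

Request:
carry_out --series '[{"travel": [0, 0, -0.16], "fingers": 0.35, "delta_rot": [0, 0, 0]}, {"travel": [0, 0, 0], "fingers": 0.35, "delta_rot": [0, 0, 0]}]'

```text
clock: 5.08
tcp_pos: [0.4838, 0.3127, -0.0032]
orientation: [-0.0, -0.257, 0.966, -0.0]
wrist_force: [-0.4, -0.2, 0.3]
finger_gap: 0.028
grip_force: 0.0
```

Request:
carry_out --series '[{"travel": [0, 0, -0.16], "fingers": 0.35, "delta_rot": [0, 0, 0]}, {"travel": [0, 0, 0], "fingers": 0.35, "delta_rot": [0, 0, 0]}]'

```text
clock: 5.32
tcp_pos: [0.4837, 0.3127, -0.0072]
orientation: [-0.0, -0.257, 0.966, 0.0]
wrist_force: [-0.1, 0.4, -0.6]
finger_gap: 0.028
grip_force: 0.0
```

Request:
carry_out --series '[{"travel": [0, 0, 0], "fingers": 0.6, "delta_rot": [0, 0, 0]}, {"travel": [0, 0, 0], "fingers": 1, "delta_rot": [0, 0, 0]}, {"travel": [0, 0, 0], "fingers": 1, "delta_rot": [0, 0, 0]}]'

```text
clock: 5.7
tcp_pos: [0.4842, 0.3129, -0.0067]
orientation: [0.0, -0.257, 0.966, 0.0]
wrist_force: [-0.1, -0.4, 1.4]
finger_gap: 0.0127
grip_force: 40.6
```

Request:
carry_out --series '[{"travel": [0, 0, 0.8], "fingers": 1, "delta_rot": [0, 0, 0]}, {"travel": [0, 0, 0.8], "fingers": 1, "delta_rot": [0, 0, 0]}, {"travel": [-0.3, -0.92, 0], "fingers": 1, "delta_rot": [0, 0, -0.6]}, {"travel": [-0.3, -0.92, 0], "fingers": 1, "delta_rot": [0, 0, -0.6]}, {"travel": [-0.3, -0.92, 0], "fingers": 1, "delta_rot": [0, 0, -0.6]}]' --squeeze 60

```text
clock: 6.32
tcp_pos: [0.4609, 0.2431, 0.0328]
orientation: [-0.0, -0.168, 0.986, -0.0]
wrist_force: [-0.7, -0.1, -1.3]
finger_gap: 0.0119
grip_force: 60.6
```

Request:
carry_out --series '[{"travel": [-0.3, -0.92, 0], "fingers": 1, "delta_rot": [0, 0, -0.6]}, {"travel": [-0.3, -0.92, 0], "fingers": 1, "delta_rot": [0, 0, -0.6]}, {"travel": [-0.3, -0.92, 0], "fingers": 1, "delta_rot": [0, 0, -0.6]}, {"travel": [-0.3, -0.92, 0], "fingers": 1, "delta_rot": [0, 0, -0.6]}, {"travel": [-0.3, -0.92, 0], "fingers": 1, "delta_rot": [0, 0, -0.6]}]'

```text
clock: 6.95
tcp_pos: [0.4234, 0.1281, 0.0329]
orientation: [-0.0, -0.019, 1.0, 0.0]
wrist_force: [-1.1, 0.1, -2.0]
finger_gap: 0.0123
grip_force: 60.6
```

Request:
carry_out --series '[{"travel": [-0.3, -0.92, 0], "fingers": 1, "delta_rot": [0, 0, -0.6]}, {"travel": [-0.3, -0.92, 0], "fingers": 1, "delta_rot": [0, 0, -0.6]}, {"travel": [-0.3, -0.92, 0], "fingers": 1, "delta_rot": [0, 0, -0.68]}, {"travel": [0, 0, 0], "fingers": 1, "delta_rot": [0, 0, 0]}]'

```text
clock: 7.45
tcp_pos: [0.4007, 0.059, 0.0329]
orientation: [-0.0, 0.075, 0.997, 0.0]
wrist_force: [-0.1, -0.2, -1.7]
finger_gap: 0.0123
grip_force: 60.6
```

Run:
```python
from h import *
st=env.get_state(); p=st['tcp_pos']; q=st['orientation']; print(p,q,np.degrees(2*np.arctan2(q[2],q[1])))
t=cam('top'); s=cam('scene')
A=cv2.resize(t['color'][185:295,230:350,::-1],None,fx=4,fy=4,interpolation=cv2.INTER_CUBIC)
B=cv2.resize(s['color'][195:305,210:290,::-1],None,fx=4,fy=4,interpolation=cv2.INTER_CUBIC)
cv2.imwrite('pics/m4.png',np.hstack([A,B]))
```

```text
[0.40066633 0.05900897 0.03292852] [-4.54394185e-04  7.48814591e-02  9.97192338e-01  3.00544581e-05] 171.41117659435344
```

View pics/m4.png

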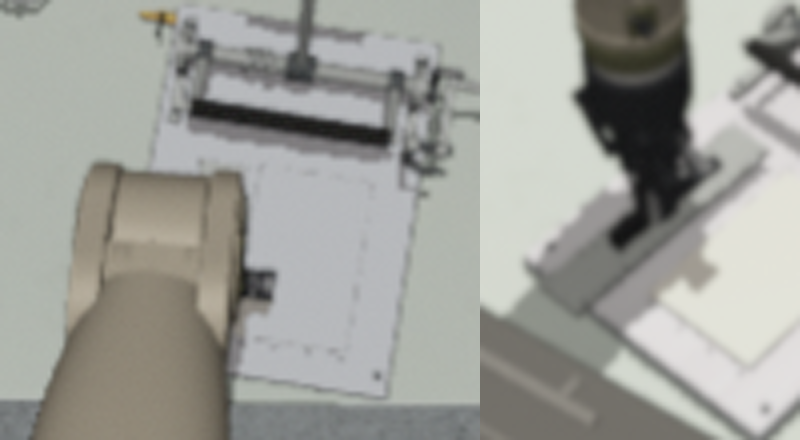

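The rule is held parallel to the table. Its plate-side edge in the right panel runs from (590,308) to (765,160), and its far end is short of the bar. I'll move it forward under the bar and lower it.

Request:
carry_out --series '[{"travel": [0.8, -0.17, 0], "fingers": 1, "delta_rot": [0, 0, 0]}, {"travel": [0.8, -0.17, 0], "fingers": 1, "delta_rot": [0, 0, 0]}, {"travel": [0.8, -0.17, 0], "fingers": 1, "delta_rot": [0, 0, 0]}, {"travel": [0, 0, -0.4], "fingers": 1, "delta_rot": [0, 0, 0]}, {"travel": [0, 0, -0.2], "fingers": 1, "delta_rot": [0, 0, 0]}]'

```text
clock: 8.18
tcp_pos: [0.4597, 0.0478, 0.0168]
orientation: [-0.001, 0.073, 0.997, 0.0]
wrist_force: [0.0, 0.7, -1.6]
finger_gap: 0.0118
grip_force: 60.6
```

Request:
carry_out --series '[{"travel": [0, 0, -0.08], "fingers": 1, "delta_rot": [0, 0, 0]}, {"travel": [0, 0, 0], "fingers": 1, "delta_rot": [0, 0, 0]}]'

```text
clock: 8.43
tcp_pos: [0.4606, 0.0474, 0.0159]
orientation: [-0.0, 0.074, 0.997, 0.0]
wrist_force: [-0.2, 0.0, -0.9]
finger_gap: 0.0122
grip_force: 60.6
```

Run:
```python
from h import *
s=cam('scene'); st=env.get_state(); print(st['tcp_pos'],st['wrist_force'])
cv2.imwrite('pics/m5.png',cv2.resize(s['color'][185:305,210:340,::-1],None,fx=5,fy=5,interpolation=cv2.INTER_CUBIC))
```

```text
[0.46105807 0.04727822 0.01609023] [ 1.01230633 -0.10514514 -2.53442355]
```

View pics/m5.png

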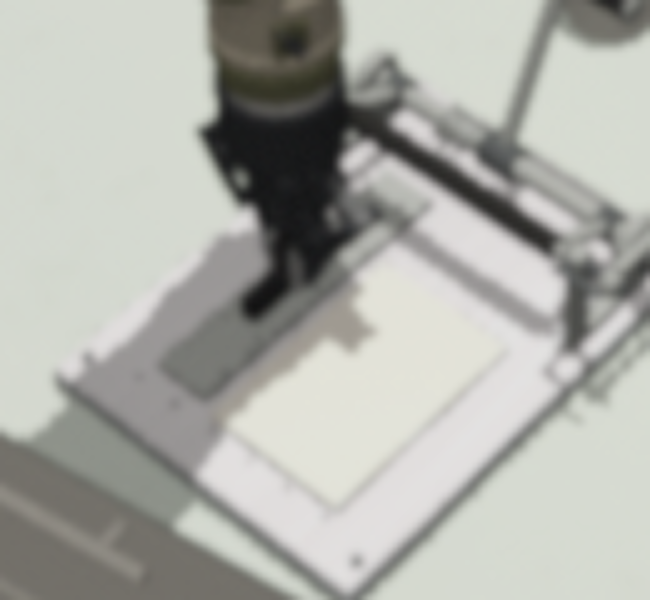

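Run:
```python
from h import *
s=cam('scene'); o=np.array([.473,-.006]); a=-.1475; R=np.array([[np.cos(a),np.sin(a)],[-np.sin(a),np.cos(a)]])
for uv,z in [((430,205),.030),((205,400),.030),((160,365),.030),((230,430),.027),((337,510),.027),((505,350),.027)]:
    P=onz(s,np.array(uv)/5-.4+[210,185],z)[0]; print(uv,P.round(4),'table',(R@(P[:2]-o)).round(4))
```

```text
(430, 205) [0.5524 0.0108 0.03  ] table [0.076  0.0282]
(205, 400) [0.3588 0.0402 0.03  ] table [-0.1197  0.0289]
(160, 365) [0.3651 0.0774 0.03  ] table [-0.119   0.0667]
(230, 430) [0.351 0.017 0.027] table [-0.124   0.0048]
(337, 510) [ 0.3387 -0.0656  0.027 ] table [-0.1241 -0.0787]
(505, 350) [ 0.4835 -0.0864  0.027 ] table [ 0.0222 -0.078 ]
```

Request:
carry_out --series '[{"travel": [0, 0, -0.05], "fingers": 1, "delta_rot": [0, 0, 0]}, {"travel": [0, 0, 0], "fingers": 1, "delta_rot": [0, 0, 0]}]'

```text
clock: 8.78
tcp_pos: [0.4618, 0.0471, 0.0154]
orientation: [0.0, 0.074, 0.997, 0.0]
wrist_force: [-1.5, -0.5, 3.6]
finger_gap: 0.0125
grip_force: 61.2
```

Request:
carry_out --series '[{"travel": [-0.02, -0.16, 0], "fingers": 1, "delta_rot": [0, 0, 0]}, {"travel": [0, 0, 0], "fingers": 1, "delta_rot": [0, 0, 0]}]'

```text
clock: 9.02
tcp_pos: [0.4617, 0.0431, 0.0153]
orientation: [0.001, 0.074, 0.997, 0.0]
wrist_force: [-0.0, 2.2, 5.1]
finger_gap: 0.0126
grip_force: 61.4
```

Request:
carry_out --series '[{"travel": [-0.01, -0.06, 0], "fingers": 1, "delta_rot": [0, 0, 0]}, {"travel": [0, 0, 0], "fingers": 1, "delta_rot": [0, 0, 0]}]'

```text
clock: 9.28
tcp_pos: [0.4616, 0.0418, 0.0153]
orientation: [0.001, 0.074, 0.997, 0.001]
wrist_force: [0.7, 3.3, 5.7]
finger_gap: 0.0124
grip_force: 61.5
```

Request:
carry_out --series '[{"travel": [-0.01, -0.04, 0], "fingers": 1, "delta_rot": [0, 0, 0]}, {"travel": [0, 0, 0], "fingers": 1, "delta_rot": [0, 0, 0]}]'

```text
clock: 9.52
tcp_pos: [0.4615, 0.0409, 0.0153]
orientation: [0.001, 0.074, 0.997, 0.001]
wrist_force: [0.5, 4.6, 5.7]
finger_gap: 0.0123
grip_force: 61.5
```

Request:
carry_out --series '[{"travel": [-0.01, -0.04, 0], "fingers": 1, "delta_rot": [0, 0, 0]}, {"travel": [0, 0, 0], "fingers": 1, "delta_rot": [0, 0, 0]}]'

```text
clock: 9.78
tcp_pos: [0.4613, 0.0398, 0.0153]
orientation: [0.001, 0.074, 0.997, 0.001]
wrist_force: [0.8, 4.9, 5.3]
finger_gap: 0.0125
grip_force: 61.5
```

Request:
carry_out --series '[{"travel": [-0.01, -0.04, 0], "fingers": 1, "delta_rot": [0, 0, 0]}, {"travel": [0, 0, 0], "fingers": 1, "delta_rot": [0, 0, 0]}]'

```text
clock: 10.02
tcp_pos: [0.461, 0.0388, 0.0153]
orientation: [0.001, 0.074, 0.997, 0.0]
wrist_force: [1.1, 3.5, 4.5]
finger_gap: 0.0123
grip_force: 61.5
```

Run:
```python
from h import *
st=env.get_state(); print(st['tcp_pos'],st['wrist_force'],st['ft_torque'],st['orientation'])
```

```text
[0.46103229 0.03882816 0.01533797] [1.05298924 3.46810597 4.45287753] [ 0.83741547 -0.10865209  0.02591297] [9.20750804e-04 7.37175035e-02 9.97278613e-01 4.99717154e-04]
```

Request:
carry_out --series '[{"travel": [-0.01, -0.04, 0], "fingers": 1, "delta_rot": [0, 0, 0]}, {"travel": [0, 0, 0], "fingers": 1, "delta_rot": [0, 0, 0]}]'

```text
clock: 10.28
tcp_pos: [0.461, 0.0386, 0.0154]
orientation: [0.001, 0.073, 0.997, 0.001]
wrist_force: [0.5, 7.2, 5.2]
finger_gap: 0.0126
grip_force: 61.5
```

Request:
carry_out --series '[{"travel": [-0.01, -0.04, 0], "fingers": 1, "delta_rot": [0, 0, 0]}, {"travel": [0, 0, 0], "fingers": 1, "delta_rot": [0, 0, 0]}]'

```text
clock: 10.52
tcp_pos: [0.461, 0.0386, 0.0154]
orientation: [0.001, 0.073, 0.997, 0.003]
wrist_force: [1.9, 10.1, 4.9]
finger_gap: 0.012
grip_force: 61.4
```

Request:
carry_out --series '[{"travel": [-0.01, -0.05, 0], "fingers": 1, "delta_rot": [0, 0, 0]}, {"travel": [0, 0, 0], "fingers": 1, "delta_rot": [0, 0, 0]}]'

```text
clock: 10.78
tcp_pos: [0.461, 0.0386, 0.0155]
orientation: [0.001, 0.073, 0.997, 0.004]
wrist_force: [2.7, 15.4, 5.1]
finger_gap: 0.0124
grip_force: 61.4
```

Run:
```python
from h import *
st=env.get_state(); print(st['tcp_pos'],st['wrist_force'],st['ft_torque'],st['orientation'])
```

```text
[0.46097948 0.03855857 0.01552713] [ 2.65608756 15.40454189  5.09039008] [ 3.03172824 -0.55861355 -0.04186252] [0.00149689 0.07286768 0.99733276 0.00392642]
```

Request:
carry_out --series '[{"travel": [0.01, 0.08, 0], "fingers": 1, "delta_rot": [0, 0, 0]}, {"travel": [0, 0, 0], "fingers": 0.6, "delta_rot": [0, 0, 0]}, {"travel": [0, 0, 0], "fingers": 0.4, "delta_rot": [0, 0, 0]}, {"travel": [0, 0, 0], "fingers": 0.35, "delta_rot": [0, 0, 0]}]'

```text
clock: 11.28
tcp_pos: [0.4589, 0.0369, 0.0145]
orientation: [-0.001, 0.074, 0.997, -0.0]
wrist_force: [0.3, -1.3, 0.3]
finger_gap: 0.0276
grip_force: 0.0
```

Request:
carry_out --series '[{"travel": [0, 0, 0.1], "fingers": 0.35, "delta_rot": [0, 0, 0]}, {"travel": [0, 0, 0.8], "fingers": 0.35, "delta_rot": [0, 0, 0]}, {"travel": [0, 0, 0.8], "fingers": 0.35, "delta_rot": [0, 0, 0]}, {"travel": [0, 0, 0], "fingers": 0.35, "delta_rot": [0, 0, 0]}]'

```text
clock: 11.78
tcp_pos: [0.4609, 0.0371, 0.0586]
orientation: [0.002, 0.074, 0.997, -0.0]
wrist_force: [0.4, 0.5, 0.5]
finger_gap: 0.0277
grip_force: 0.0
```

Request:
carry_out --series '[{"travel": [0, 0, 1], "fingers": 0, "delta_rot": [0, 0, -0.98]}, {"travel": [0, 0, 1], "fingers": 0, "delta_rot": [0, 0, -0.98]}, {"travel": [0, 0, 1], "fingers": 0, "delta_rot": [0, 0, -0.98]}, {"travel": [0, 0, 1], "fingers": 0, "delta_rot": [0, 0, -0.98]}, {"travel": [0, 0, 1], "fingers": 0, "delta_rot": [0, 0, -0.98]}]' --squeeze 20

```text
clock: 12.4
tcp_pos: [0.459, 0.0373, 0.1821]
orientation: [-0.001, 0.315, 0.949, -0.0]
wrist_force: [0.6, -0.9, -0.7]
finger_gap: 0.0423
grip_force: 0.0
```

Request:
carry_out --series '[{"travel": [0.36, -0.78, 0], "fingers": 0, "delta_rot": [0, 0, -0.98]}, {"travel": [0.36, -0.78, 0], "fingers": 0, "delta_rot": [0, 0, -0.98]}, {"travel": [0.36, -0.78, 0], "fingers": 0, "delta_rot": [0, 0, -0.98]}, {"travel": [0.36, -0.78, 0], "fingers": 0, "delta_rot": [0, 0, -0.98]}, {"travel": [0.36, -0.78, 0], "fingers": 0, "delta_rot": [0, 0, -0.98]}]'

```text
clock: 13.02
tcp_pos: [0.5044, -0.0608, 0.1812]
orientation: [-0.001, 0.536, 0.844, -0.0]
wrist_force: [-0.2, -0.8, -0.4]
finger_gap: 0.0425
grip_force: 0.0
```

Request:
carry_out --series '[{"travel": [0.36, -0.78, 0], "fingers": 0, "delta_rot": [0, 0, -0.98]}, {"travel": [0.36, -0.78, 0], "fingers": 0, "delta_rot": [0, 0, -0.98]}, {"travel": [0.36, -0.78, 0], "fingers": 0, "delta_rot": [0, 0, -0.98]}, {"travel": [0.36, -0.78, 0], "fingers": 0, "delta_rot": [0, 0, -0.98]}, {"travel": [0.36, -0.78, 0], "fingers": 0, "delta_rot": [0, 0, -0.98]}]'

```text
clock: 13.65
tcp_pos: [0.5494, -0.1583, 0.181]
orientation: [-0.001, 0.725, 0.689, -0.0]
wrist_force: [0.8, -0.3, -0.3]
finger_gap: 0.0427
grip_force: 0.0
```

Request:
carry_out --series '[{"travel": [0.36, -0.78, 0], "fingers": 0, "delta_rot": [0, 0, -1]}, {"travel": [0, 0, 0], "fingers": 0, "delta_rot": [0, 0, 0]}]'

```text
clock: 13.9
tcp_pos: [0.5585, -0.1783, 0.1808]
orientation: [-0.001, 0.758, 0.653, -0.0]
wrist_force: [-0.9, 0.5, -0.4]
finger_gap: 0.0428
grip_force: 0.0
```

Run:
```python
from h import *
st=env.get_state(); q=st['orientation']; print(st['tcp_pos'],q,np.degrees(2*np.arctan2(q[2],q[1])),st['joint_pos'])
t=cam('top'); s=cam('scene')
A=cv2.resize(t['color'][180:290,250:360,::-1],None,fx=4,fy=4,interpolation=cv2.INTER_CUBIC)
B=cv2.resize(s['color'][195:295,225:315,::-1],(396,440),interpolation=cv2.INTER_CUBIC)
cv2.imwrite('pics/m6.png',np.hstack([A,B][:2])[:, :800])
```

```text
[ 0.55850207 -0.17828414  0.18080802] [-6.23117217e-04  7.57528269e-01  6.52801959e-01 -3.68849393e-04] 81.50641036776456 [-4.45781066e-01  3.46051054e-01  1.81229369e-02  1.24430587e+00
 -1.74425952e-04  1.27325649e+00]
```

View pics/m6.png

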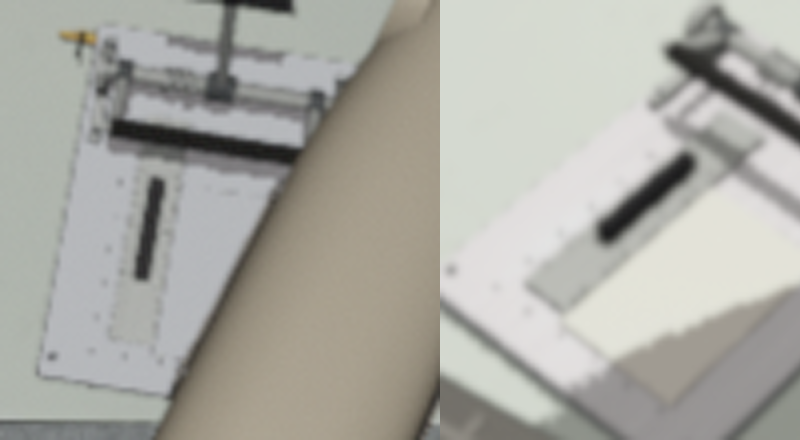

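The left panel shows the rule with its far end under the bar and its rib from (157,180) to (142,278). The right panel shows the rule's right edge meeting the plate along (565,310) to (760,145) with no visible gap. I'll do a quick angle check while lowering to the catch pin.

Run:
```python
from h import *
for n,(x0,x1,y0,y1) in (('top',(280,294,222,252)),('scene',(257,286,226,253))):
    c=cam(n); g=cv2.cvtColor(c['color'],cv2.COLOR_RGB2GRAY).astype(float)[y0:y1,x0:x1]
    w=np.clip(110-g,0,60); ys,xs=np.nonzero(w); w=w[ys,xs]; P=onz(c,np.c_[xs+x0,ys+y0],.026)[:,:2]
    m=np.average(P,axis=0,weights=w); C=np.cov((P-m).T,aweights=w); v=np.linalg.eigh(C)[1][:,1]
    print(n,m.round(4),np.degrees(np.arctan(v[1]/v[0])))
```

```text
top [0.4623 0.0394] -8.841887920665432
scene [0.4693 0.0443] -7.877024482603656
```

Request:
carry_out --series '[{"travel": [0, 0.04, -0.9], "fingers": 0, "delta_rot": [0, 0, 0]}, {"travel": [0, 0.02, -0.9], "fingers": 0, "delta_rot": [0, 0, 0]}, {"travel": [0, 0, -0.9], "fingers": 0, "delta_rot": [0, 0, 0]}, {"travel": [0, 0, -0.9], "fingers": 0, "delta_rot": [0, 0, 0]}, {"travel": [0, 0, -0.7], "fingers": 0, "delta_rot": [0, 0, 0]}]'

```text
clock: 14.72
tcp_pos: [0.5579, -0.1746, 0.074]
orientation: [-0.0, 0.757, 0.654, -0.0]
wrist_force: [-0.4, 0.2, 0.5]
finger_gap: 0.0428
grip_force: 0.0
```

Request:
carry_out --series '[{"travel": [0, 0, 0], "fingers": 0.4, "delta_rot": [0, 0, 0]}, {"travel": [0, 0, 0], "fingers": 0.7, "delta_rot": [0, 0, 0]}, {"travel": [0, 0, 0], "fingers": 1, "delta_rot": [0, 0, 0]}, {"travel": [0, 0, 0], "fingers": 1, "delta_rot": [0, 0, 0]}]'

```text
clock: 15.22
tcp_pos: [0.5603, -0.1759, 0.0762]
orientation: [0.002, 0.757, 0.653, 0.001]
wrist_force: [4.2, 1.2, 0.3]
finger_gap: 0.0081
grip_force: 21.0
```

Request:
carry_out --series '[{"travel": [-0.09, 0.01, 0.32], "fingers": 1, "delta_rot": [0, 0, 0]}, {"travel": [-0.09, 0.01, 0.32], "fingers": 1, "delta_rot": [0, 0, 0]}, {"travel": [-0.18, 0.03, 0.28], "fingers": 1, "delta_rot": [0, 0, 0]}, {"travel": [-0.18, 0.03, 0.28], "fingers": 1, "delta_rot": [0, 0, 0]}]'

```text
clock: 15.72
tcp_pos: [0.5479, -0.1741, 0.1068]
orientation: [0.002, 0.757, 0.654, 0.002]
wrist_force: [6.2, 1.7, 1.8]
finger_gap: 0.0082
grip_force: 20.2
```

Request:
carry_out --series '[{"travel": [-0.25, 0.04, 0.21], "fingers": 1, "delta_rot": [0, 0, 0]}, {"travel": [-0.25, 0.04, 0.21], "fingers": 1, "delta_rot": [0, 0, 0]}, {"travel": [-0.3, 0.04, 0.13], "fingers": 1, "delta_rot": [0, 0, 0]}, {"travel": [-0.3, 0.04, 0.13], "fingers": 1, "delta_rot": [0, 0, 0]}]'

```text
clock: 16.23
tcp_pos: [0.5208, -0.1702, 0.1249]
orientation: [0.003, 0.757, 0.654, 0.003]
wrist_force: [5.0, 2.8, 6.5]
finger_gap: 0.0078
grip_force: 20.5
```

Request:
carry_out --series '[{"travel": [-0.33, 0.05, 0.03], "fingers": 1, "delta_rot": [0, 0, 0]}, {"travel": [-0.33, 0.05, 0.03], "fingers": 1, "delta_rot": [0, 0, 0]}, {"travel": [-0.32, 0.05, -0.07], "fingers": 1, "delta_rot": [0, 0, 0]}, {"travel": [-0.32, 0.05, -0.07], "fingers": 1, "delta_rot": [0, 0, 0]}, {"travel": [-0.15, 0.02, -0.07], "fingers": 1, "delta_rot": [0, 0, 0]}]'

```text
clock: 16.85
tcp_pos: [0.4807, -0.1642, 0.1186]
orientation: [0.0, 0.757, 0.653, -0.0]
wrist_force: [-1.2, 0.6, 4.1]
finger_gap: 0.008
grip_force: 21.2
```

Request:
carry_out --series '[{"travel": [0, 0, 0], "fingers": 0.6, "delta_rot": [0, 0, 0]}, {"travel": [0, 0, 0], "fingers": 0.2, "delta_rot": [0, 0, 0]}, {"travel": [0, 0, 0.4], "fingers": 0, "delta_rot": [0, 0, 0]}, {"travel": [0, 0, 1], "fingers": 0, "delta_rot": [0, 0, 0]}, {"travel": [0, 0, 1], "fingers": 0, "delta_rot": [0, 0, 0]}]'

```text
clock: 17.48
tcp_pos: [0.4813, -0.1642, 0.1791]
orientation: [-0.0, 0.757, 0.653, -0.0]
wrist_force: [-0.5, -1.0, -0.1]
finger_gap: 0.0423
grip_force: 0.0
```

Request:
carry_out --series '[{"travel": [0, 0, 1], "fingers": 0, "delta_rot": [0, 0, 0]}, {"travel": [0, 0, 0.5], "fingers": 0, "delta_rot": [0, 0, 0]}, {"travel": [0, 0, 0], "fingers": 0, "delta_rot": [0, 0, 0]}]'

```text
clock: 17.85
tcp_pos: [0.4819, -0.1645, 0.2164]
orientation: [0.001, 0.757, 0.653, 0.0]
wrist_force: [0.5, -0.2, 0.0]
finger_gap: 0.0432
grip_force: 0.0
```

Run:
```python
from h import *
st=env.get_state(); print(st['tcp_pos'])
s=cam('scene'); t=cam('top')
A=cv2.resize(t['color'][170:260,280:365,::-1],(425,450),interpolation=cv2.INTER_CUBIC)
B=cv2.resize(s['color'][190:280,300:375,::-1],(375,450),interpolation=cv2.INTER_CUBIC)
cv2.imwrite('pics/m7.png',np.hstack([A,B]))
```

```text
[ 0.48185849 -0.16448484  0.2164382 ]
```

View pics/m7.png

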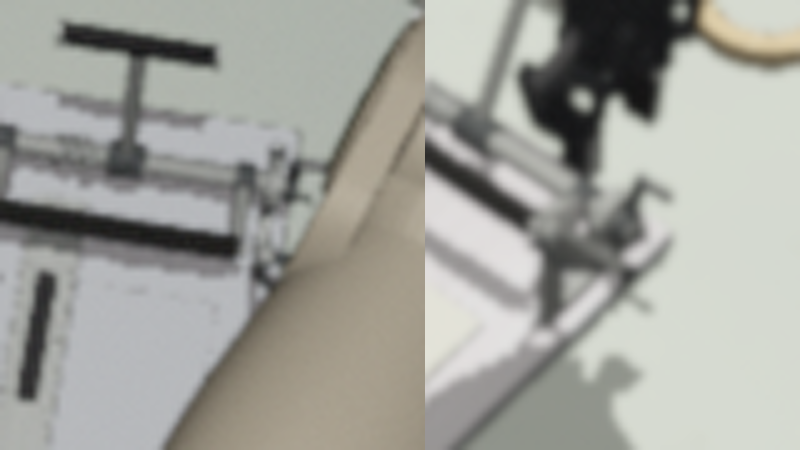

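Run:
```python
from h import *
s=cam('scene'); a=-.1475
for q in (0,.5,1.,1.45,1.95):
    L=[]
    for y in (-.134,-.172):
        x=.055+.0554*np.cos(.127+q); z=.1+.0554*np.sin(.127+q)
        P=[.473+x*np.cos(a)-y*np.sin(a),-.006+x*np.sin(a)+y*np.cos(a),z]; u=proj(s,P)[0]; L.append(((u-[300,190]+.5)*5+[425,0]).round(0).tolist())
    print(q,L)
```

```text
0 [[654.0, 199.0], [707.0, 232.0]]
0.5 [[646.0, 180.0], [700.0, 214.0]]
1.0 [[625.0, 181.0], [680.0, 215.0]]
1.45 [[599.0, 200.0], [653.0, 235.0]]
1.95 [[568.0, 237.0], [623.0, 272.0]]
```

The pin is gone from its q=0 place at (654–707,199–232), and the catch now shows at about (565–625,237–270), which matches a value of 1.95. It is over, so I go on to the lever.

Request:
carry_out --series '[{"travel": [0.91, 0.93, 0], "fingers": 0, "delta_rot": [0, 0, 0]}, {"travel": [0.91, 0.93, 0], "fingers": 0, "delta_rot": [0, 0, 0]}, {"travel": [0.91, 0.93, 0], "fingers": 0, "delta_rot": [0, 0, 0]}, {"travel": [0.91, 0.93, 0], "fingers": 0, "delta_rot": [0, 0, 0]}, {"travel": [0.91, 0.93, 0], "fingers": 0, "delta_rot": [0, 0, 0]}]'

```text
clock: 18.62
tcp_pos: [0.5951, -0.047, 0.2142]
orientation: [-0.001, 0.757, 0.653, -0.001]
wrist_force: [-0.6, -0.8, 0.6]
finger_gap: 0.0424
grip_force: 0.0
```

Request:
carry_out --series '[{"travel": [0.91, 0.93, 0], "fingers": 0, "delta_rot": [0, 0, 0]}, {"travel": [0.91, 0.93, 0], "fingers": 0, "delta_rot": [0, 0, 0]}, {"travel": [0, 0, 0], "fingers": 0, "delta_rot": [0, 0, 0]}]'

```text
clock: 19.0
tcp_pos: [0.641, 0.0003, 0.2135]
orientation: [-0.001, 0.756, 0.654, -0.001]
wrist_force: [-0.7, -0.6, 0.2]
finger_gap: 0.0428
grip_force: 0.0
```

Request:
carry_out --series '[{"travel": [0, 0, -0.85], "fingers": 0, "delta_rot": [0, 0, 0]}, {"travel": [0, 0, -0.85], "fingers": 0, "delta_rot": [0, 0, 0]}, {"travel": [0, 0, -0.85], "fingers": 0, "delta_rot": [0, 0, 0]}, {"travel": [0, 0, 0], "fingers": 0, "delta_rot": [0, 0, 0]}]'

```text
clock: 19.5
tcp_pos: [0.6381, -0.0018, 0.1493]
orientation: [-0.002, 0.757, 0.653, -0.002]
wrist_force: [-0.3, 0.1, 0.8]
finger_gap: 0.0426
grip_force: 0.0
```

Request:
carry_out --series '[{"travel": [0, 0, 0], "fingers": 0.3, "delta_rot": [0, 0, 0]}, {"travel": [0, 0, 0], "fingers": 0.6, "delta_rot": [0, 0, 0]}, {"travel": [0, 0, 0], "fingers": 1, "delta_rot": [0, 0, 0]}, {"travel": [0, 0, 0], "fingers": 1, "delta_rot": [0, 0, 0]}]' --squeeze 40

```text
clock: 20.0
tcp_pos: [0.6421, -0.0019, 0.1532]
orientation: [0.002, 0.757, 0.653, 0.001]
wrist_force: [3.0, -2.5, 2.1]
finger_gap: 0.0146
grip_force: 39.4
```

Request:
carry_out --series '[{"travel": [-0.36, 0.05, 0.14], "fingers": 1, "delta_rot": [0, 0, 0]}, {"travel": [-0.36, 0.05, 0.14], "fingers": 1, "delta_rot": [0, 0, 0]}, {"travel": [-0.38, 0.06, 0.08], "fingers": 1, "delta_rot": [0, 0, 0]}, {"travel": [-0.38, 0.06, 0.08], "fingers": 1, "delta_rot": [0, 0, 0]}]'

```text
clock: 20.5
tcp_pos: [0.6041, 0.0038, 0.1643]
orientation: [0.001, 0.757, 0.653, 0.001]
wrist_force: [3.5, -1.1, 4.4]
finger_gap: 0.0145
grip_force: 39.7
```

Request:
carry_out --series '[{"travel": [-0.39, 0.06, 0.02], "fingers": 1, "delta_rot": [0, 0, 0]}, {"travel": [-0.39, 0.06, 0.02], "fingers": 1, "delta_rot": [0, 0, 0]}, {"travel": [-0.38, 0.06, -0.03], "fingers": 1, "delta_rot": [0, 0, 0]}, {"travel": [-0.38, 0.06, -0.03], "fingers": 1, "delta_rot": [0, 0, 0]}]'

```text
clock: 21.0
tcp_pos: [0.5649, 0.0097, 0.1634]
orientation: [0.001, 0.757, 0.653, 0.0]
wrist_force: [2.7, -2.3, 3.1]
finger_gap: 0.0144
grip_force: 39.6
```

Request:
carry_out --series '[{"travel": [-0.37, 0.06, -0.09], "fingers": 1, "delta_rot": [0, 0, 0]}, {"travel": [-0.37, 0.06, -0.09], "fingers": 1, "delta_rot": [0, 0, 0]}, {"travel": [-0.36, 0.05, -0.15], "fingers": 1, "delta_rot": [0, 0, 0]}, {"travel": [-0.36, 0.05, -0.15], "fingers": 1, "delta_rot": [0, 0, 0]}]'

```text
clock: 21.5
tcp_pos: [0.5278, 0.0153, 0.1506]
orientation: [0.0, 0.757, 0.653, -0.0]
wrist_force: [2.8, -2.6, 3.0]
finger_gap: 0.0146
grip_force: 39.5
```

Request:
carry_out --series '[{"travel": [-0.33, 0.05, -0.2], "fingers": 1, "delta_rot": [0, 0, 0]}, {"travel": [-0.33, 0.05, -0.2], "fingers": 1, "delta_rot": [0, 0, 0]}, {"travel": [0, 0, 0], "fingers": 1, "delta_rot": [0, 0, 0]}]'

```text
clock: 21.88
tcp_pos: [0.5137, 0.0174, 0.1417]
orientation: [0.002, 0.757, 0.653, 0.001]
wrist_force: [5.3, -3.4, 6.9]
finger_gap: 0.0141
grip_force: 40.0
```

Request:
carry_out --series '[{"travel": [-0.1, 0.02, -0.07], "fingers": 1, "delta_rot": [0, 0, 0]}, {"travel": [0, 0, 0], "fingers": 1, "delta_rot": [0, 0, 0]}, {"travel": [0, 0, 0], "fingers": 1, "delta_rot": [0, 0, 0]}]'

```text
clock: 22.25
tcp_pos: [0.5136, 0.0174, 0.1415]
orientation: [0.004, 0.757, 0.653, 0.003]
wrist_force: [7.4, -4.2, 13.7]
finger_gap: 0.0147
grip_force: 40.6
```

The lever is at its stop: the pose didn't change when I pushed further, and the force rose. Handing in.

```bash
python3 -c "
from h import *
print(env.hand_in())"
```

```text
the job is handed in; nothing more can be done
None
```

I handed the job in at about 22 s with the rule laid flush under the bar, the catch flipped over to its stop, and the lever gripped and held at its stop. I didn't re-measure the rule after clamping, and the hand-in returned no verdict.

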